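Unlatch and draw out the tested board's tray

ROBOT

A 7-joint arm with a two-finger parallel gripper is mounted at the origin on a cart in front of the work surface, level with it; the furniture and walls round the work are solid. World frame = base frame: x ahead of the robot, y to its left, z up, the work surface at z = 0. Lengths are in m, angles in degrees, forces in N, time in s.
With the tool pointing down it reaches from about 0.425 to 1.025 m from the base axis. Payload 9.4 kg.
Tool frame: the origin (TCP) lies at the very end of the fingers, on their centre line; the grasp point (between the pads) lies 19 mm behind it; z points along the fingers, y is the line along which they close (so a half turn about z gives the same grasp; the last joint's range is limited). The gripper opens to 93 mm and grips with 3 to 60 N. Pads are 15 mm wide; open, the fingers measure 128 mm over their backs; the gripper's body (75 mm by 188 mm) begins 65 mm behind the grasp point.
Start: joints at [69.517, 34.337, -0.143, 91.639, 0.103, 54.024, -4.572], TCP at [0.201, -0.697, 0.219] pointing down, gripper open.
Joint ranges: [-147.43, 147.43], [-19.82, 112.94], [-74.19, 73.91], [6.32, 146.72], [-59.91, 239.91], [6.04, 106.73], [-150.56, 150.56]. Speed limits (degrees/s): [127.2, 127.2, 172.46, 172.46, 180, 180, 180].

INTERFACE

Orientations are given as a 3x3 rotation matrix whose columns are the frame's x, y, z axes.
In Python, from station import * gives the robot as it stands. The module is installed in compiled form; this text tells all that it offers.
- The arm moves only by the tool arm_command, never from a script. Its argument "commands" is a list of rows, each an object with "rot": the turn, a rotation vector about the tool's x, y, z in rad, a list of three; "translation": the shift along the tool's x, y, z in mm, a list of three; "claw": the closure, from 0 (fully open) to 1 (shut). A call has 1 to 8 rows; each row shifts and turns the commanded pose from where the row before left it, along the tool's axes as they then stand; what a row does not reach is not made up. A row lasts 1/8 s, in which the tool goes at most 62.5 mm and 10.7 degrees, less where a joint would pass 70% of its speed; a pose out of reach is approached as far as the arm can. A call with a gripper value outside its range is refused whole. The fingers move at their own pace and stop on an object; "newtons" is the grip in N (left out, the last holds). Time passes only in rows, so rows that do not move let the fingers close. It gives the time, the measured TCP pose, the force, the opening and the grip force at its end, in the units of the state.
- state(): the state, without advancing time (a new reading comes with each control period).
- camera(name): name is "scene" or "top"; returns (picture, depth): 400x640x3 uint8, red, green, blue; 400x640 float32, m along the optical axis (not along the pixel's ray), 0 where there is no reading.
- get_calibration(name): a dict with "fx", "fy", "cx", "cy" (pixels), "R" (3x3) and "t" (3): a world point X has camera coordinates R X + t. Camera axes: x right, y down, z forward; pixel columns grow to the right and rows downward; lengths in m; the calibration is good to about 2 mm. A picture is of the moment at which its call begins. get_calibration takes no time and is no camera call.
- finish_job(): hands the job in; it is judged then, once.
The state is a dict: "time_s": time; "qpos": joint angles; "qvel": joint speeds; "effort": joint torques, N m; "eef_pos": TCP position; "tool_rot": TCP orientation; "wrist_force": force on the tool from outside, world axes, zero at the start; "moment": the same for the moment, N m; "grip_width": opening from 0.0 (shut) to 1.0 (fully open); "grasp_force": force on a finger pad.
Only numpy, scipy, OpenCV 4.12 (cv2) and the standard library are available. Lean on these libraries where they do the work, as an engineer would, in place of code of your own. Each camera call takes 0.05 s, during which the arm holds its last target. There are 200 camera calls.

TASK

The circuit board in the two-bay test dock has finished its test: push that bay's latch handle over outward until it is fully open, then hook a fingertip behind the tray's upturned front lip and draw the tray smoothly out along its rails to its stop, so that the board comes out still seated in its nest. Nothing is pinched, lifted or carried: touch only the latch and the tray, never the board, and finish clear of everything. Leave the other bay, with the finned aluminium load block, home and latched, and leave the things lying around where they are.

Things in the scene. Friction and masses are not known exactly. Their poses are not given: they have to be found in the camera images.
- dock: the test dock: a low aluminium frame 128 x 280 mm on the bench, fixed there, 62 mm high at the back and about 104 mm with the latch handles. Origin: centre of its underside, on the bench. Its -x axis is the front, the way both trays draw out (roughly toward the robot); y points to its left bay; z up. The left bay is centred at y = +58 mm, the right bay at y = -58 mm
- board_centre (a point): centre of the small green circuit board, 50 (dock x) x 70 (dock y) x 14 mm, that lies loose in the nest of one of the trays; the plate is 4 mm thick, its underside 31 mm above the bench. The sign of its y in the dock's frame tells the bay
- load_block_centre (a point): centre of the finned aluminium load block, 50 x 60 x 32 mm, that lies loose in the nest of the other tray
- left_tray (a joint): draw of the left tray (left and right as seen by the robot) along its rails, m: 0 fully home, 0.065 at the stop, grows toward the dock's -x; it slides with about 2 N of friction (up to 3 N when drawn at 0.06 m/s) and stays where it is left. The tray is a 90 mm wide grey plate whose upper face is 26 mm above the bench
- left_lip_back (a point): a point on the left tray's upturned steel front lip: middle of its width, on the back face (the side toward the board), 44 mm above the bench; moves with the tray. The lip is 90 mm wide, 8 mm thick with its plastic facing, and its top is 56 mm above the bench. Behind it the tray is bare for 44 mm, up to the 12 mm high black corner guides of the nest
- left_facing: grey plastic facing, 84 x 28 x 4 mm, on the front of the left tray's lip. Origin: under the tray's home position, 55 mm behind the lip's back face at bench height; axes as the dock's
- left_lip: the steel flange of the left tray's lip itself, without the facing; origin and axes as for the facing
- left_nest (a point): centre of the seat of the left tray's nest, 31 mm above the bench and 75 mm behind the lip's back face; moves with the tray. A board seated there has its centre about 2 mm above it
- left_latch (a joint): angle of the left latch, rad: 0 locked (handle upright, its tongue standing in front of the outer end of the tray's lip), 1.25 open against its stop (handle laid over outward, to the dock's +y, tongue up); while locked, the tongue stops the tray after 3 mm of play; the tray is free from about 0.8. About 0.06 N m of friction; stays where it is left
- left_latch_pivot (a point): pivot of the left latch, 42 mm above the bench; it turns about the dock's x axis. The latch (tongue and handle) is a 7 to 12 mm thick bar centred 14.5 mm in front of the back face of the lip as it stands at home; the tongue reaches 36 mm inward. The handle is 18 mm wide (dock y when upright), 12 mm thick and ends 60 mm from the pivot
- left_outer_grip: the black grip plate on the outer side of the left latch handle, 4 mm thick, 42 mm long; its origin lies at the pivot
- right_tray (a joint): draw of the right tray (left and right as seen by the robot) along its rails, m: 0 fully home, 0.065 at the stop, grows toward the dock's -x; it slides with about 2 N of friction (up to 3 N when drawn at 0.06 m/s) and stays where it is left. The tray is a 90 mm wide grey plate whose upper face is 26 mm above the bench
- right_lip_back (a point): a point on the right tray's upturned steel front lip: middle of its width, on the back face (the side toward the board), 44 mm above the bench; moves with the tray. The lip is 90 mm wide, 8 mm thick with its plastic facing, and its top is 56 mm above the bench. Behind it the tray is bare for 44 mm, up to the 12 mm high black corner guides of the nest
- right_facing: grey plastic facing, 84 x 28 x 4 mm, on the front of the right tray's lip. Origin: under the tray's home position, 55 mm behind the lip's back face at bench height; axes as the dock's
- right_lip: the steel flange of the right tray's lip itself, without the facing; origin and axes as for the facing
- right_nest (a point): centre of the seat of the right tray's nest, 31 mm above the bench and 75 mm behind the lip's back face; moves with the tray. A board seated there has its centre about 2 mm above it
- right_latch (a joint): angle of the right latch, rad: 0 locked (handle upright, its tongue standing in front of the outer end of the tray's lip), 1.25 open against its stop (handle laid over outward, to the dock's -y, tongue up); while locked, the tongue stops the tray after 3 mm of play; the tray is free from about 0.8. About 0.06 N m of friction; stays where it is left
- right_latch_pivot (a point): pivot of the right latch, 42 mm above the bench; it turns about the dock's x axis. The latch (tongue and handle) is a 7 to 12 mm thick bar centred 14.5 mm in front of the back face of the lip as it stands at home; the tongue reaches 36 mm inward. The handle is 18 mm wide (dock y when upright), 12 mm thick and ends 60 mm from the pivot
- right_outer_grip: the black grip plate on the outer side of the right latch handle, 4 mm thick, 42 mm long; its origin lies at the pivot
- meter: bystander: yellow multimeter, 145 x 74 x 48 mm, lying to the left of the dock; origin: centre of its underside
- key_set: bystander: hex keys in a blue block, 90 x 30 x 21 mm, lying to the right of the dock; origin: centre of their underside
- pot: bystander: white screw-top pot, 52 mm across and high, to the right of the dock; origin: centre of its underside
- tweezers: bystander: steel tweezers, 121 mm long, lying on top of the dock's back block (62 mm above the bench); origin: under their middle
- cutters: bystander: side cutters with red handles, 164 mm long, lying in front of the laptop; origin: under their middle

How it is judged (in metres and radians):
On the way, in this order (a step that is already met when the one before it is completed fails the run):
1. the latch of the bay that holds the circuit board is swung fully open (((y of board_centre in the frame of dock above 0 m and value of joint left_latch above 1 rad and value of joint left_tray below 0.008 m) or (y of board_centre in the frame of dock below 0 m and value of joint right_latch above 1 rad and value of joint right_tray below 0.008 m))), for 0.1 s.
2. its tray is being drawn by a fingertip behind its lip (((y of board_centre in the frame of dock above 0 m and value of joint left_tray between 0.012 and 0.06 m and contact force between the fingers and left_lip above 0.3 N) or (y of board_centre in the frame of dock below 0 m and value of joint right_tray between 0.012 and 0.06 m and contact force between the fingers and right_lip above 0.3 N))), for 0.1 s.
At the end, for the whole second after the job is handed in: The tray with the circuit board is drawn to its stop (within 4 mm of 65 mm), its latch stays open (over 0.9 rad), the board is at rest, flat and within 8 mm of its nest's seat; the other tray is home (within 6 mm) with the load block in its nest, its latch locked (under 0.25 rad) (((y of board_centre in the frame of dock above 0 m and value of joint left_tray above 0.061 m and value of joint left_latch above 0.9 rad and value of joint right_tray below 0.006 m and value of joint right_latch below 0.25 rad and distance between board_centre and left_nest below 0.008 m and horizontal distance between load_block_centre and right_nest below 0.012 m and angle between board_centre's own z axis and vertical below 0.08 rad and linear speed of board below 0.02 m/s) or (y of board_centre in the frame of dock below 0 m and value of joint right_tray above 0.061 m and value of joint right_latch above 0.9 rad and value of joint left_tray below 0.006 m and value of joint left_latch below 0.25 rad and distance between board_centre and right_nest below 0.008 m and horizontal distance between load_block_centre and left_nest below 0.012 m and angle between board_centre's own z axis and vertical below 0.08 rad and linear speed of board below 0.02 m/s))); the robot touches nothing.
It fails at once if the other bay's latch is turned or its tray drawn (((y of board_centre in the frame of dock above 0 m and value of joint right_latch above 0.3 rad) or (y of board_centre in the frame of dock below 0 m and value of joint left_latch above 0.3 rad)) or ((y of board_centre in the frame of dock above 0 m and value of joint right_tray above 0.008 m) or (y of board_centre in the frame of dock below 0 m and value of joint left_tray above 0.008 m))).
It fails at once if the lip or the latch handle is pinched: a finger presses the lip's front while the tray is being drawn, or the handle's outer side while it is swung open (((contact force between the fingers and left_facing above 2 N and velocity of joint left_tray above 0.005 m/s) or (contact force between the fingers and right_facing above 2 N and velocity of joint right_tray above 0.005 m/s)) or ((contact force between the fingers and left_outer_grip above 2 N and velocity of joint left_latch above 0.05 rad/s) or (contact force between the fingers and right_outer_grip above 2 N and velocity of joint right_latch above 0.05 rad/s))).
It fails at once if the tray is jerked (faster than 0.3 m/s) (velocity of joint any of left_tray, right_tray above 0.3 m/s).
It fails at once if the circuit board or the load block is touched by the robot, lifted or tipped out of its nest ((contact force between any of the arm, the fingers and board above 0.5 N or contact force between any of the arm, the fingers and load_block above 0.5 N) or (height (world z) of board_centre above 0.043 m or angle between any of board_centre, load_block_centre's own z axis and vertical above 0.15 rad or height (world z) of load_block_centre above 0.057 m)).
It fails at once if a bystander is moved by more than 15 mm (distance of any of meter, key_set, pot, tweezers, cutters from where it was at the start of the episode above 0.015 m).
It also fails if it takes over 43 s, if anything falls off the work surface, if the arm or the gripper's body presses on something with over 40 N, if the wrist force passes 120 N, or if a joint passes its speed limit or range.

## Working session

There is one attempt and no reset: what is moved stays moved. The work goes in short steps, Python scripts to look and compute and a tool call to move; the robot and the scene stay as the last step left them, time stands still between calls to the robot, and variables do not carry over. Pictures are saved under pics/ and viewed, at most 10 in all, crops included, and the job is handed in when it is done.

Besides the shell and the picture viewer there is one more tool, called after "Call:" in YAML: its name, and indented under it one key for each argument. arm_command: Moves the arm, as the interface text tells. Its arguments: {"type":"object","properties":{"commands":{"type":"array"},"newtons":{"type":"number"}},"required":["commands"]}

```bash
mkdir -p pics; cat > h.py <<'E'
from station import *
import numpy as np, cv2
def snap(n):
    p,d=camera(n); np.savez(f'{n}.npz',p=p,d=d); return p,d
def w(n,u,v,d=None,z=None):
    c=get_calibration(n);R=np.array(c['R']);t=np.array(c['t'])
    r=np.array([(u-c['cx'])/c['fx'],(v-c['cy'])/c['fy'],1.])
    o=-R.T@t; r=R.T@r
    if z is not None: return o+r*(z-o[2])/r[2]
    return o+r*d[v,u]
E
python3 - <<'E'
from h import *
for n in('top','scene'):
    p,d=snap(n); cv2.imwrite(f'pics/{n}0.png',p[:,:,::-1])
s=state();print(s)
E
```

```text
{'time_s': 0.1, 'qpos': array([69.51703454, 34.37941258, -0.14382084, 91.67367355,  0.10565562,
       54.02270153, -4.57132475]), 'qvel': array([ 0.02670519, -0.1773132 ,  0.01282988, -0.1777565 ,  0.10890303,
        0.02300667, -0.02688649]), 'effort': array([ 5.31215861e-03, -7.66546440e+01,  1.50289547e+00, -2.52935082e+01,
       -5.21937443e-02,  1.36042584e-02,  6.17525939e-05]), 'eef_pos': array([ 0.20075756, -0.69623183,  0.21787004]), 'tool_rot': array([[ 9.60815314e-01,  2.77188829e-01, -5.34725548e-04],
       [ 2.77189288e-01, -9.60814569e-01,  1.20967203e-03],
       [-1.78464522e-04, -1.31049161e-03, -9.99999125e-01]]), 'wrist_force': array([ 0.36979879,  0.00545397, -0.18312404]), 'moment': array([ 0.00138577, -0.00351471, -0.04390395]), 'grasp_force': 0.0, 'grip_width': 1.0012145408849353}
```

View pics/top0.png

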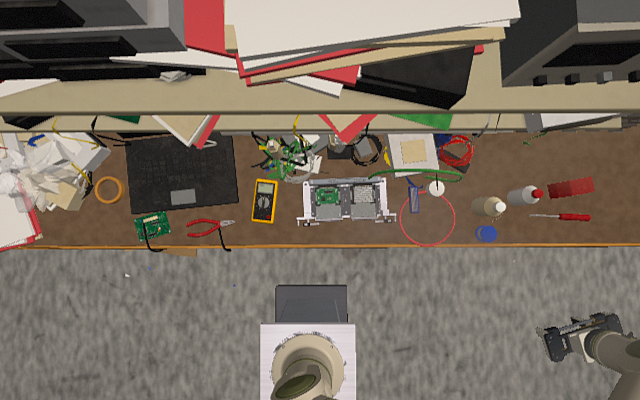

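View pics/scene0.png

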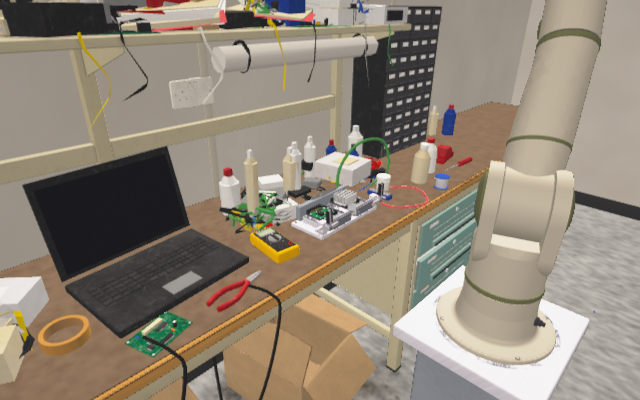

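```bash
python3 - <<'E'
from h import *
f=np.load('top.npz');p,d=f['p'],f['d']
c=p[170:234,290:402]; cv2.imwrite('pics/c1.png',cv2.resize(c,None,fx=7,fy=7,interpolation=cv2.INTER_CUBIC)[:,:,::-1])
f=np.load('scene.npz');p2=f['p'];c=p2[170:245,285:385]; cv2.imwrite('pics/c2.png',cv2.resize(c,None,fx=8,fy=8,interpolation=cv2.INTER_CUBIC)[:,:,::-1])
for v in (180,190,200,210,215,220,224): print(v,[tuple(np.round(w('top',u,v,d),3)) for u in (304,330,363,388)])
E
```

```text
180 [(np.float64(0.626), np.float64(0.007), np.float64(0.046)), (np.float64(0.623), np.float64(-0.077), np.float64(0.068)), (np.float64(0.623), np.float64(-0.184), np.float64(0.06)), (np.float64(0.629), np.float64(-0.275), np.float64(0.002))]
190 [(np.float64(0.595), np.float64(0.008), np.float64(0.017)), (np.float64(0.593), np.float64(-0.078), np.float64(0.04)), (np.float64(0.593), np.float64(-0.186), np.float64(0.037)), (np.float64(0.595), np.float64(-0.275), np.float64(0.002))]
200 [(np.float64(0.562), np.float64(0.008), np.float64(0.014)), (np.float64(0.56), np.float64(-0.078), np.float64(0.038)), (np.float64(0.559), np.float64(-0.184), np.float64(0.058)), (np.float64(0.561), np.float64(-0.274), np.float64(0.002))]
210 [(np.float64(0.529), np.float64(0.009), np.float64(0.011)), (np.float64(0.528), np.float64(-0.078), np.float64(0.026)), (np.float64(0.527), np.float64(-0.187), np.float64(0.022)), (np.float64(0.526), np.float64(-0.265), np.float64(0.052))]
215 [(np.float64(0.511), np.float64(0.007), np.float64(0.053)), (np.float64(0.511), np.float64(-0.078), np.float64(0.027)), (np.float64(0.511), np.float64(-0.187), np.float64(0.027)), (np.float64(0.51), np.float64(-0.264), np.float64(0.057))]
220 [(np.float64(0.495), np.float64(0.009), np.float64(-0.003)), (np.float64(0.495), np.float64(-0.077), np.float64(0.049)), (np.float64(0.494), np.float64(-0.19), np.float64(0.0)), (np.float64(0.494), np.float64(-0.256), np.float64(0.102))]
224 [(np.float64(0.483), np.float64(0.006), np.float64(0.103)), (np.float64(0.481), np.float64(-0.078), np.float64(-0.0)), (np.float64(0.481), np.float64(-0.189), np.float64(0.006)), (np.float64(0.481), np.float64(-0.274), np.float64(-0.0))]
```

View pics/c1.png

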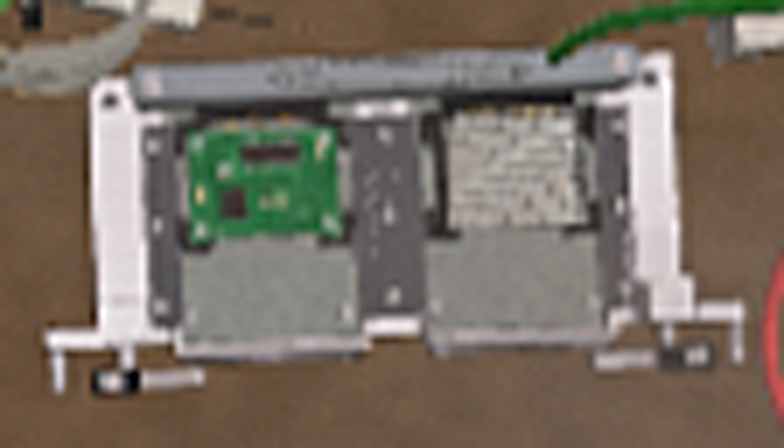

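View pics/c2.png

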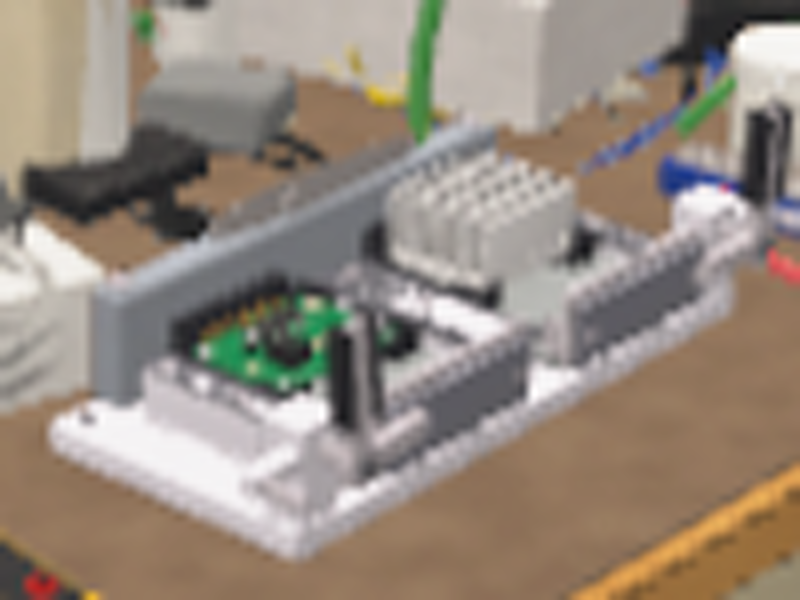

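```bash
python3 - <<'E'
from h import *
P=[];C=[]
for _ in range(4):
    p,d=snap('top')
    P.append(np.array([[w('top',u,v,d) for u in range(290,402)] for v in range(170,234)]))
X=np.median(P,0)
z=X[...,2]
def st(n,m):
    q=X[m]; print(n,len(q),np.round(np.median(q,0),4),np.round(q.min(0),4),np.round(q.max(0),4))
yy=X[...,1];xx=X[...,0]
for n,s in(('L',yy>-0.135),('R',yy<-0.135)):
    st('handle'+n,s&(z>.09)&(xx<.52)&(z<.12))
    m=s&(z>.044)&(z<.062)&(xx<.515)&(xx>.478)&(abs(yy+.135)<.11)&(abs(yy+.135)>.012)
    st('lip'+n,m); q=X[m]; print(np.polyfit(q[:,1],q[:,0],1))
m=(z>.055)&(z<.07)&(xx>.6); st('back',m); q=X[m]; print(np.polyfit(q[:,1],q[:,0],1))
for v in range(214,229): print(v,' '.join('%3d'%(1000*z[v-170,u-290]) for u in range(296,350,2)))
for name,u,v,zz in(('handleL',306.4,224.3,.102),('handleR',387.9,220.6,.102),('lipLa',316,219.8,.056),('lipLb',342,219.6,.056),('lipRa',351.5,219.6,.056),('lipRb',376.5,217.3,.056)): print(name,w('top',u,v,z=zz))
E
```

```text
Traceback (most recent call last):
  File "h.py", line 6, in w
    c=get_calibration(n);R=np.array(c['R']);t=np.array(c['t'])
ValueError: time passes only in moves, steps and waits
```

```bash
sed -i 's/^def w/import functools\ngc=functools.cache(get_calibration)\ndef w/; s/c=get_calibration(n)/c=gc(n)/' h.py
cat > m.py <<'E'
from h import *
P=[]
for _ in range(3):
    p,d=snap('top')
    P.append(np.array([[w('top',u,v,d) for u in range(290,402)] for v in range(170,234)]))
X=np.median(P,0)
z=X[...,2]
def st(n,m):
    q=X[m]; print(n,len(q)); 
    if len(q): print(np.round([np.median(q,0),q.min(0),q.max(0)],4).tolist())
    return q
yy=X[...,1];xx=X[...,0]
for n,s in(('L',yy>-0.135),('R',yy<-0.135)):
    st('handle'+n,s&(z>.09)&(xx<.52)&(z<.12))
    q=st('lip'+n,s&(z>.044)&(z<.062)&(xx<.515)&(xx>.478)&(abs(yy+.135)<.11)&(abs(yy+.135)>.012))
    print(np.polyfit(q[:,1],q[:,0],1))
q=st('back',(z>.055)&(z<.07)&(xx>.6)); print(np.polyfit(q[:,1],q[:,0],1))
for v in range(214,229): print(v,' '.join('%3d'%(1000*z[v-170,u-290]) for u in range(296,350,2)))
for name,u,v,zz in(('handleL',306.4,224.3,.102),('handleR',387.9,220.6,.102),('lipLa',316,219.8,.056),('lipLb',342,219.6,.056),('lipRa',351.5,219.6,.056),('lipRb',376.5,217.3,.056)): print(name,w('top',u,v,z=zz))
E
python3 m.py
```

```text
handleL 19
[[0.4826, 0.0025, 0.1026], [0.4763, -0.007, 0.0903], [0.4857, 0.0088, 0.1073]]
lipL 85
[[0.4947, -0.0671, 0.0543], [0.4787, -0.1156, 0.0457], [0.5043, -0.025, 0.0608]]
[-0.1184995   0.48482284]
handleR 19
[[0.4909, -0.259, 0.1013], [0.4877, -0.2658, 0.0982], [0.497, -0.25, 0.1044]]
lipR 86
[[0.4976, -0.1995, 0.0542], [0.4876, -0.2448, 0.0477], [0.5134, -0.1478, 0.0617]]
[0.03485918 0.50419863]
back 456
[[0.6226, -0.1128, 0.0624], [0.6003, -0.3052, 0.0551], [0.6566, 0.0522, 0.07]]
[0.00724724 0.62269438]
214   2   0   0   1  50  52  54  51  41  38  27  27  29  24  23  29  29  26  28  25  27  27  29  38  39  36  40
215   0   1   2   2  54  52  54  51  37  36  27  26  27  26  25  26  27  25  24  26  25  27  28  33  37  35  35
216   0   4   2   1  56  55  51  52  34  38  28  27  27  29  26  29  25  29  27  28  29  26  27  13  10  16  13
217   0   4   2   0  56  53  51  53  18  11  28  27  26  27  25  25  26  29  24  29  25  25  29  14  11   9  13
218  46  45  42  43  53  54  56  54  14  13  25  24  29  30  30  28  25  27  26  24  25  28  27   0   1   1   3
219  43  44  43  47 
[... 667 characters left out ...]
   0 104 101 104  49  50  48  50   2   0  -1   2  -1   0   0   5   0   0   0   0   3   1   1   1
226   1   3   0   2  92   0 103   3   3  -2   5   0   1   0   0   1   0   0   0  -2   3   1  -1   1   1   4   0
227   3   0   2   4   1   3   0   2   0   1  -1   1   2   2   1   2   5   0   1   2   0   4   0   0   2   2   1
228   0   1   0   1   0   1   0   0   0   3   1   0   1   2   2  -1   0   4  -2   1   0   1   2   3   0   3   3
handleL [ 0.48163125 -0.00186331  0.102     ]
handleR [ 0.4920988  -0.25549684  0.102     ]
lipLa [ 0.49556263 -0.03161394  0.056     ]
lipLb [ 0.49586685 -0.11551975  0.056     ]
lipRa [ 0.49574237 -0.14617845  0.056     ]
lipRb [ 0.50283334 -0.22693866  0.056     ]
```

```bash
cat > plan.py <<'E'
from h import *
import sys
from scipy.spatial.transform import Rotation as R
# python plan.py yaw_deg x y z n [...]: rows from measured pose to waypoints (tool down, tool x at yaw)
def plan(wps):
    s=state(); p=np.array(s['eef_pos']);r=R.from_matrix(s['tool_rot'])
    print('at',np.round(p,4),'yaw',np.degrees(np.arctan2(r.as_matrix()[1,0],r.as_matrix()[0,0])).round(2))
    for yaw,x,y,z,n in wps:
        g=np.array([x,y,z]);a=np.radians(yaw)
        G=R.from_matrix([[np.cos(a),np.sin(a),0],[np.sin(a),-np.cos(a),0],[0,0,-1]])
        D=(r.inv()*G).as_rotvec()/n; d=(g-p)/n
        for _ in range(int(n)):
            print((1000*r.inv().apply(d)).round(1).tolist(),D.round(4).tolist()); r=r*R.from_rotvec(D)
        r=G;p=g
plan(np.array(list(map(float,sys.argv[1:]))).reshape(-1,5))
E
python3 plan.py 60 .46 -.33 .2 8  92 .4825 -.032 .14 8
```

```text
at [ 0.2009 -0.6965  0.2183] yaw 16.09
[43.8, -35.0, 2.3] [-0.0001, -0.0, -0.0958]
[47.0, -30.7, 2.3] [-0.0001, -0.0, -0.0958]
[49.7, -26.0, 2.3] [-0.0001, -0.0, -0.0958]
[52.0, -21.2, 2.3] [-0.0001, -0.0, -0.0958]
[53.7, -16.1, 2.3] [-0.0001, -0.0, -0.0958]
[55.0, -10.9, 2.3] [-0.0001, -0.0, -0.0958]
[55.8, -5.6, 2.3] [-0.0001, -0.0, -0.0958]
[56.1, -0.2, 2.3] [-0.0001, -0.0, -0.0958]
[33.7, -16.2, 7.5] [0.0, 0.0, -0.0698]
[34.7, -13.8, 7.5] [0.0, 0.0, -0.0698]
[35.6, -11.3, 7.5] [0.0, 0.0, -0.0698]
[36.3, -8.8, 7.5] [0.0, 0.0, -0.0698]
[36.8, -6.3, 7.5] [0.0, 0.0, -0.0698]
[37.2, -3.7, 7.5] [0.0, 0.0, -0.0698]
[37.3, -1.1, 7.5] [0.0, 0.0, -0.0698]
[37.3, 1.5, 7.5] [0.0, 0.0, -0.0698]
```

Call:
arm_command:
  commands:
    - {"translation":[44,-35,2],"rot":[0,0,-0.096],"claw":1}
    - {"translation":[47,-31,2],"rot":[0,0,-0.096],"claw":1}
    - {"translation":[50,-26,2],"rot":[0,0,-0.096],"claw":1}
    - {"translation":[52,-21,2],"rot":[0,0,-0.096],"claw":1}
    - {"translation":[54,-16,2],"rot":[0,0,-0.096],"claw":1}
    - {"translation":[55,-11,2],"rot":[0,0,-0.096],"claw":1}
    - {"translation":[56,-6,2],"rot":[0,0,-0.096],"claw":1}
    - {"translation":[56,0,2],"rot":[0,0,-0.096],"claw":1}
  newtons: 10

```text
time_s: 1.3
eef_pos: [0.4613, -0.3279, 0.2028]
tool_rot: [[0.496, 0.868, 0.0], [0.868, -0.496, -0.0], [-0.0, 0.001, -1.0]]
wrist_force: [0.8, -0.2, -1.3]
grip_width: 0.187
grasp_force: 0.0
```

Call:
arm_command:
  commands:
    - {"translation":[34,-16,7],"rot":[0,0,-0.07],"claw":1}
    - {"translation":[35,-14,7],"rot":[0,0,-0.07],"claw":1}
    - {"translation":[36,-11,7],"rot":[0,0,-0.07],"claw":1}
    - {"translation":[36,-9,7],"rot":[0,0,-0.07],"claw":1}
    - {"translation":[37,-6,7],"rot":[0,0,-0.07],"claw":1}
    - {"translation":[37,-4,7],"rot":[0,0,-0.07],"claw":1}
    - {"translation":[37,-1,7],"rot":[0,0,-0.07],"claw":1}
    - {"translation":[37,1,7],"rot":[0,0,-0.07],"claw":1}

```text
time_s: 2.3
eef_pos: [0.4825, -0.0303, 0.1466]
tool_rot: [[-0.04, 0.999, 0.001], [0.999, 0.04, -0.0], [-0.0, 0.001, -1.0]]
wrist_force: [-0.0, 0.0, -0.7]
grip_width: 0.005
grasp_force: 0.0
```

Call:
arm_command:
  commands:
    - {"translation":[0,0,22],"rot":[0,0,0],"claw":1}
    - {"translation":[0,0,22],"rot":[0,0,0],"claw":1}
    - {"translation":[0,0,19],"rot":[0,0,0],"claw":1}
    - {"translation":[4,0,0],"rot":[0,0,0],"claw":1}
    - {"translation":[4,0,0],"rot":[0,0,0],"claw":1}
    - {"translation":[4,0,0],"rot":[0,0,0],"claw":1}
    - {"translation":[4,0,0],"rot":[0,0,0],"claw":1}

```text
time_s: 3.18
eef_pos: [0.482, -0.0154, 0.0842]
tool_rot: [[-0.038, 0.999, 0.001], [0.999, 0.038, -0.0], [-0.0, 0.001, -1.0]]
wrist_force: [0.7, -1.7, 2.4]
grip_width: 0.003
grasp_force: 1.1
```

Call:
arm_command:
  commands:
    - {"translation":[7,0,0],"rot":[0,0,0],"claw":1}
    - {"translation":[6,0,0],"rot":[0,0,0],"claw":1}
    - {"translation":[6,0,1],"rot":[0,0,0],"claw":1}
    - {"translation":[6,0,2],"rot":[0,0,0],"claw":1}
    - {"translation":[6,0,3],"rot":[0,0,0],"claw":1}
    - {"translation":[5,0,3.5],"rot":[0,0,0],"claw":1}
    - {"translation":[3,0,3],"rot":[0,0,0],"claw":1}
    - {"translation":[3,0,3],"rot":[0,0,0],"claw":1}

```text
time_s: 4.18
eef_pos: [0.48, 0.0268, 0.0678]
tool_rot: [[-0.038, 0.999, -0.0], [0.999, 0.038, 0.0], [0.0, -0.0, -1.0]]
wrist_force: [-0.2, -1.8, 0.7]
grip_width: -0.0
grasp_force: 0.7
```

Call:
arm_command:
  commands:
    - {"translation":[2,0,2.5],"rot":[0,0,0],"claw":1}
    - {"translation":[2,0,2.5],"rot":[0,0,0],"claw":1}
    - {"translation":[0,0,2],"rot":[0,0,0],"claw":1}
    - {"translation":[0,0,0],"rot":[0,0,0],"claw":1}

```text
time_s: 4.68
eef_pos: [0.4802, 0.0297, 0.0628]
tool_rot: [[-0.037, 0.999, 0.002], [0.999, 0.037, -0.002], [-0.002, 0.002, -1.0]]
wrist_force: [-4.3, -5.2, 34.2]
grip_width: 0.006
grasp_force: 16.9
```

```bash
python3 - <<'E'
from h import *
s=state();print(s['eef_pos'],s['wrist_force'])
p,d=snap('scene');c=p[150:250,270:400]; cv2.imwrite('pics/c3.png',cv2.resize(c,None,fx=6,fy=6,interpolation=cv2.INTER_CUBIC)[:,:,::-1])
E
```

```text
[0.48020107 0.02971203 0.06275679] [-4.2726976  -5.23067939 34.23855541]
```

View pics/c3.png

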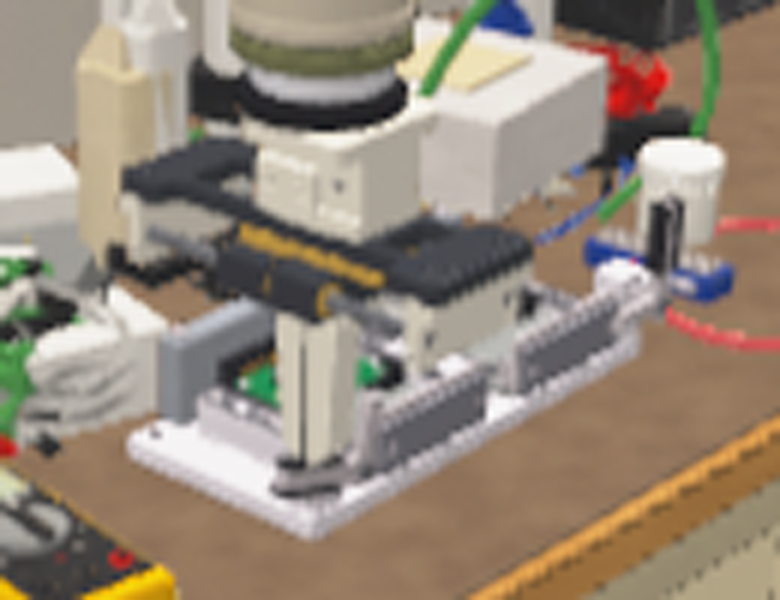

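```bash
python3 plan.py 92.1 .481 .028 .085 2 87 .487 .015 .13 3 2 .519 -.073 .13 9 2 .519 -.073 .034 8
```

```text
at [0.4802 0.0297 0.0628] yaw 92.13
[-0.9, 0.4, -11.1] [0.0009, 0.0008, 0.0003]
[-0.9, 0.4, -11.1] [0.0009, 0.0008, 0.0003]
[-4.4, 1.8, -15.0] [0.0, 0.0, 0.0297]
[-4.3, 2.0, -15.0] [0.0, 0.0, 0.0297]
[-4.3, 2.1, -15.0] [0.0, 0.0, 0.0297]
[-9.6, 4.1, 0.0] [0.0, 0.0, 0.1648]
[-8.8, 5.6, 0.0] [0.0, 0.0, 0.1648]
[-7.7, 6.9, 0.0] [0.0, 0.0, 0.1648]
[-6.5, 8.1, 0.0] [0.0, 0.0, 0.1648]
[-5.1, 9.1, 0.0] [0.0, 0.0, 0.1648]
[-3.5, 9.8, 0.0] [0.0, 0.0, 0.1648]
[-1.9, 10.2, 0.0] [0.0, 0.0, 0.1648]
[-0.2, 10.4, 0.0] [0.0, 0.0, 0.1648]
[1.5, 10.3, 0.0] [0.0, 0.0, 0.1648]
[0.0, 0.0, 12.0] [0.0, 0.0, 0.0]
[0.0, 0.0, 12.0] [0.0, 0.0, 0.0]
[0.0, 0.0, 12.0] [0.0, 0.0, 0.0]
[0.0, 0.0, 12.0] [0.0, 0.0, 0.0]
[0.0, 0.0, 12.0] [0.0, 0.0, 0.0]
[0.0, 0.0, 12.0] [0.0, 0.0, 0.0]
[0.0, 0.0, 12.0] [0.0, 0.0, 0.0]
[0.0, 0.0, 12.0] [0.0, 0.0, 0.0]
```

Call:
arm_command:
  commands:
    - {"translation":[-1,0,-11],"rot":[0,0,0],"claw":1}
    - {"translation":[-1,0,-11],"rot":[0,0,0],"claw":1}
    - {"translation":[-4,2,-15],"rot":[0,0,0.03],"claw":1}
    - {"translation":[-4,2,-15],"rot":[0,0,0.03],"claw":1}
    - {"translation":[-4,2,-15],"rot":[0,0,0.03],"claw":1}
    - {"translation":[-9.6,4,0],"rot":[0,0,0.165],"claw":1}
    - {"translation":[-8.8,5.6,0],"rot":[0,0,0.165],"claw":1}
    - {"translation":[-7.7,7,0],"rot":[0,0,0.165],"claw":1}

```text
time_s: 5.72
eef_pos: [0.4969, -0.0129, 0.1284]
tool_rot: [[0.525, 0.851, 0.0], [0.851, -0.525, 0.001], [0.001, -0.0, -1.0]]
wrist_force: [0.5, 0.1, -0.7]
grip_width: 0.007
grasp_force: 0.0
```

Call:
arm_command:
  commands:
    - {"translation":[-6.5,8,0],"rot":[0,0,0.165],"claw":1}
    - {"translation":[-5,9,0],"rot":[0,0,0.165],"claw":1}
    - {"translation":[-3.5,10,0],"rot":[0,0,0.165],"claw":1}
    - {"translation":[-2,10,0],"rot":[0,0,0.165],"claw":1}
    - {"translation":[0,10,0],"rot":[0,0,0.165],"claw":1}
    - {"translation":[1.5,10,0],"rot":[0,0,0.165],"claw":1}
    - {"translation":[0,0,0],"rot":[0,0,0],"claw":1}

```text
time_s: 6.6
eef_pos: [0.518, -0.0707, 0.1282]
tool_rot: [[0.999, 0.034, 0.0], [0.034, -0.999, -0.0], [0.0, 0.0, -1.0]]
wrist_force: [0.5, -0.3, -0.0]
grip_width: 0.007
grasp_force: 0.0
```

```bash
python3 plan.py 2 .519 -.073 .034 8 | head -3; python3 - <<'E'
from h import *
p,d=snap('top');c=p[170:234,290:402]; cv2.imwrite('pics/c4.png',cv2.resize(c,None,fx=7,fy=7,interpolation=cv2.INTER_CUBIC)[:,:,::-1])
E
```

```text
at [ 0.518  -0.0707  0.1282] yaw 1.96
[0.1, 0.3, 11.8] [0.0, -0.0, -0.0001]
[0.1, 0.3, 11.8] [0.0, -0.0, -0.0001]
```

View pics/c4.png

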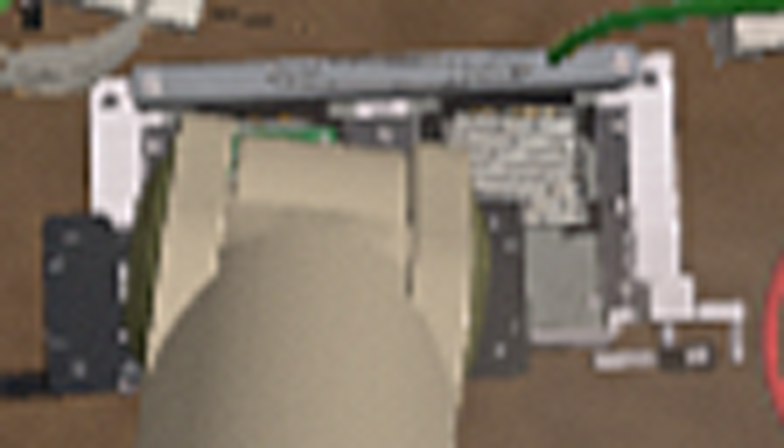

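The arm now hides the bay; the right bay is unchanged (handle at crop pixel 685,352). I'll descend behind the lip.

Call:
arm_command:
  commands:
    - {"translation":[0,0,14],"rot":[0,0,0],"claw":1}
    - {"translation":[0,0,14],"rot":[0,0,0],"claw":1}
    - {"translation":[0,0,14],"rot":[0,0,0],"claw":1}
    - {"translation":[0,0,14],"rot":[0,0,0],"claw":1}
    - {"translation":[0,0,12],"rot":[0,0,0],"claw":1}
    - {"translation":[0,0,12],"rot":[0,0,0],"claw":1}
    - {"translation":[0,0,12],"rot":[0,0,0],"claw":1}
    - {"translation":[0,0,0],"rot":[0,0,0],"claw":1}

```text
time_s: 7.65
eef_pos: [0.5173, -0.0705, 0.0352]
tool_rot: [[0.999, 0.034, -0.002], [0.034, -0.999, 0.0], [-0.002, -0.0, -1.0]]
wrist_force: [-0.2, 0.3, 0.1]
grip_width: 0.005
grasp_force: 0.0
```

Call:
arm_command:
  commands:
    - {"translation":[-4,0,0],"rot":[0,0,0],"claw":1}
    - {"translation":[-4,0,0],"rot":[0,0,0],"claw":1}
    - {"translation":[-4,0,0],"rot":[0,0,0],"claw":1}
    - {"translation":[-4,0,0],"rot":[0,0,0],"claw":1}

```text
time_s: 8.15
eef_pos: [0.5024, -0.0712, 0.0365]
tool_rot: [[0.999, 0.034, 0.002], [0.034, -0.999, -0.0], [0.002, 0.0, -1.0]]
wrist_force: [2.3, 0.0, 1.0]
grip_width: 0.004
grasp_force: 1.2
```

Call:
arm_command:
  commands:
    - {"translation":[-5,0,0],"rot":[0,0,0],"claw":1}
    - {"translation":[-5,0,0],"rot":[0,0,0],"claw":1}
    - {"translation":[-5,0,0],"rot":[0,0,0],"claw":1}
    - {"translation":[-5,0,0],"rot":[0,0,0],"claw":1}
    - {"translation":[-5,0,0],"rot":[0,0,0],"claw":1}
    - {"translation":[-5,0,0],"rot":[0,0,0],"claw":1}
    - {"translation":[-5,0,0],"rot":[0,0,0],"claw":1}
    - {"translation":[-5,0,0],"rot":[0,0,0],"claw":1}

```text
time_s: 9.15
eef_pos: [0.4615, -0.0726, 0.0361]
tool_rot: [[0.999, 0.034, -0.0], [0.034, -0.999, -0.0], [-0.0, 0.0, -1.0]]
wrist_force: [3.4, -1.0, 0.5]
grip_width: 0.009
grasp_force: 1.2
```

Call:
arm_command:
  commands:
    - {"translation":[-4,0,0],"rot":[0,0,0],"claw":1}
    - {"translation":[-4,0,0],"rot":[0,0,0],"claw":1}
    - {"translation":[-3,0,0],"rot":[0,0,0],"claw":1}
    - {"translation":[-3,0,0],"rot":[0,0,0],"claw":1}
    - {"translation":[-2,0,0],"rot":[0,0,0],"claw":1}
    - {"translation":[-2,0,0],"rot":[0,0,0],"claw":1}

```text
time_s: 9.9
eef_pos: [0.4445, -0.073, 0.0361]
tool_rot: [[0.999, 0.034, 0.001], [0.034, -0.999, -0.0], [0.001, 0.0, -1.0]]
wrist_force: [6.3, -1.1, -2.8]
grip_width: 0.005
grasp_force: 3.0
```

Call:
arm_command:
  commands:
    - {"translation":[-1,0,0],"rot":[0,0,0],"claw":1}
    - {"translation":[-1,0,0],"rot":[0,0,0],"claw":1}
    - {"translation":[0,0,0],"rot":[0,0,0],"claw":1}

```text
time_s: 10.28
eef_pos: [0.4445, -0.073, 0.0361]
tool_rot: [[0.999, 0.034, 0.005], [0.034, -0.999, -0.0], [0.005, 0.0, -1.0]]
wrist_force: [7.4, -1.0, -5.6]
grip_width: 0.006
grasp_force: 3.9
```

Call:
arm_command:
  commands:
    - {"translation":[7,0,0],"rot":[0,0,0],"claw":1}
    - {"translation":[7,0,0],"rot":[0,0,0],"claw":1}
    - {"translation":[0,0,-15],"rot":[0,0,0],"claw":1}
    - {"translation":[0,0,-30],"rot":[0,0,0],"claw":1}
    - {"translation":[0,0,-45],"rot":[0,0,0],"claw":1}
    - {"translation":[0,0,-45],"rot":[0,0,0],"claw":1}
    - {"translation":[0,20,-25],"rot":[0,0,0],"claw":1}
    - {"translation":[0,60,0],"rot":[0,0,0],"claw":1}

```text
time_s: 11.28
eef_pos: [0.4598, -0.1509, 0.1982]
tool_rot: [[0.999, 0.04, 0.003], [0.04, -0.999, 0.001], [0.003, -0.001, -1.0]]
wrist_force: [0.7, -0.6, -0.5]
grip_width: 0.005
grasp_force: 0.0
```

Call:
arm_command:
  commands:
    - {"translation":[0,60,0],"rot":[0,0,0],"claw":1}
    - {"translation":[0,60,0],"rot":[0,0,0],"claw":1}
    - {"translation":[0,60,0],"rot":[0,0,0],"claw":1}
    - {"translation":[0,60,0],"rot":[0,0,0],"claw":1}
    - {"translation":[0,30,0],"rot":[0,0,0],"claw":1}
    - {"translation":[0,0,0],"rot":[0,0,0],"claw":1}

```text
time_s: 12.02
eef_pos: [0.4664, -0.4246, 0.1955]
tool_rot: [[1.0, 0.03, -0.002], [0.03, -1.0, 0.0], [-0.002, -0.0, -1.0]]
wrist_force: [-0.6, 0.7, 0.5]
grip_width: 0.005
grasp_force: 0.0
```

```bash
python3 - <<'E'
from h import *
p,d=snap('top');c=p[170:250,290:402]; cv2.imwrite('pics/c5.png',cv2.resize(c,None,fx=7,fy=7,interpolation=cv2.INTER_CUBIC)[:,:,::-1])
D=np.median([d]+[snap('top')[1] for _ in range(4)],0)
for v in range(230,246):
    print(v,round(w('top',328,v,z=.056)[0],4),' '.join('%3d'%(1000*w('top',u,v,D)[2]) for u in range(310,348,3)))
E
```

```text
230 0.4626   0   0  27  26  27  25  28  30  26  26  26   1   2
231 0.4593   1   1  24  25  25  27  29  25  27  25  29   2   2
232 0.4561   0   0  29  27  26  28  25  27  27  28  28   0   1
233 0.4529   1   1  25  26  27  26  26  27  26  27  28   0   0
234 0.4497   3   1  28  26  25  26  26  29  27  27  27  -1  -1
235 0.4465   1   1  26  29  29  27  27  28  29  27  30   0   2
236 0.4433   0   0  27  27  29  25  28  29  28  27  25   2   3
237 0.44   0   0  43  25  27  27  28  27  25  27  26   2   0
238 0.4368   0   2  42  25  27  27  25  26  27  29  27   0  -1
239 0.4336   2   3  40  26  25  32  52  58  55  57  56  54   1
240 0.4304   1   0  57  56  54  56  54  57  57  55  55   1   0
241 0.4272   4   1  54  56  51  49  53  51  52  50  46   3   0
242 0.424   0   2   2  38  -1   0   1   3   0   1   0   1   2
243 0.4208   0   2   0  -1   0   0   0   0   0   0   0   0   2
244 0.4176   1   0   1   0   0   0   1   2  -1   0   1   1   0
245 0.4144   0   0   3   0   0   2   0   2   1   1   0   0   1
```

View pics/c5.png

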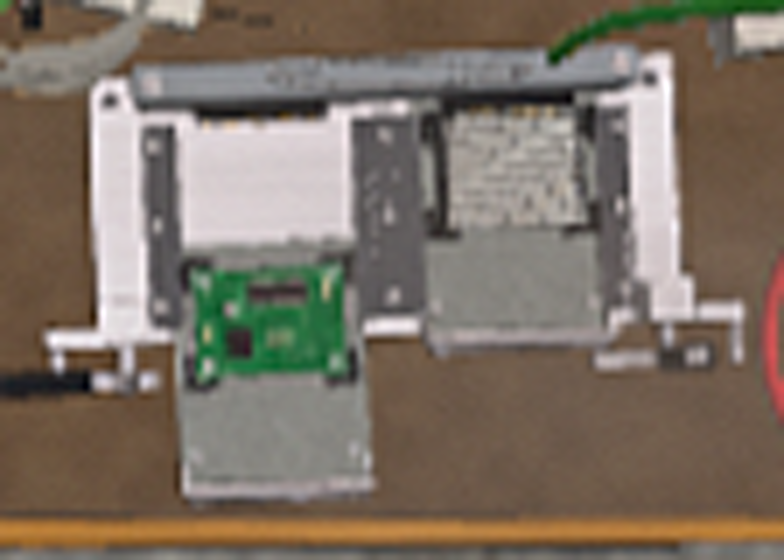

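The picture shows the left tray drawn 20 rows (about 64.5 mm, to its stop), with the board in its nest at crop pixel (270,320). The left handle is laid outward at (45,385), and the right bay is unchanged. The arm is clear.

```bash
python3 -c "
from station import *
print(finish_job())"
```

```text
the job is handed in; nothing more can be done
None
```

I opened the left latch fully and drew its tray to the stop with the board still in its nest; the right bay is untouched, the arm is clear and the job is handed in, but no verdict was returned.

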